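Set the reorder tags in front of the parts bins

TASK

On the reorder board, only the full bins should show green: a full bin's tag must lie green face up and a nearly empty bin's tag red face up. With a light push of the fingertips, flip each hinged tag that shows the wrong colour right over to its other stop, and leave the tags that are already right as they are. Do not pinch or force the tags, and do not pick up or shift the bins or anything else around the board.

Things in the scene. Friction and masses are not known exactly. Their poses are not given: they have to be found in the camera images.
- bin_bushes: blue open-fronted picking bin, 110 deep (x) x 86 wide (y) x 58 high, standing loose on the board straight behind one of the tags; holds brass bushes, heaped to the rim: a FULL bin. Parts reach at most 75 above the bin's foot. Origin: foot of its low front wall, mid-width; x points to its back, the front faces the tags. The order of the bins along the board changes.
- bin_bolts: blue open-fronted picking bin, 110 deep (x) x 86 wide (y) x 58 high, standing loose on the board straight behind one of the tags; holds steel bolts, heaped to the rim: a FULL bin. Parts reach at most 75 above the bin's foot. Origin: foot of its low front wall, mid-width; x points to its back, the front faces the tags. The order of the bins along the board changes.
- bin_nuts: blue open-fronted picking bin, 110 deep (x) x 86 wide (y) x 58 high, standing loose on the board straight behind one of the tags; holds only two dark steel nuts left on its floor: a LOW bin. Parts reach at most 75 above the bin's foot. Origin: foot of its low front wall, mid-width; x points to its back, the front faces the tags. The order of the bins along the board changes.
- bin_rivets: blue open-fronted picking bin, 110 deep (x) x 86 wide (y) x 58 high, standing loose on the board straight behind one of the tags; holds only two copper rivets left on its floor: a LOW bin. Parts reach at most 75 above the bin's foot. Origin: foot of its low front wall, mid-width; x points to its back, the front faces the tags. The order of the bins along the board changes.
- board: the reorder board: plywood 12 thick, 335 (x) x 420 (y), fixed on the bench. Along y runs a hinge rail with four tags 95 apart; the row of four bins stands behind it (+x, away from the robot), their fronts 135 from the hinge line, against a strip 10 high. Origin: underside, below the middle of the rail; x points from rail to bins.
- rail_a: fixed hinge rail segment under tag a, 30 (x) x 94 (y), highest metal 45 above the bench. Origin: centre of its underside, 12 above the bench on the board's top; the tag's hinge line runs along y, 29 straight above it (41 above the bench). Its x axis is level and points from the robot's side to the bin this tag speaks for, straight ahead (its front 135 away, within a few mm sideways).
- tag_a (a joint): tag a: slick plastic plate 60 wide, 74 from hinge to edge, 4 thick, 40 g, turning over like a page. 0 = red face up, leaning to the robot's side (-x) on its stop, 35 degrees above level; 1.92 rad = green face up, leaning to the bin's side (+x) on its stop, 35 degrees above level; upright at 0.96. Past upright it falls onto the other stop by its own weight.
- rail_b: fixed hinge rail segment under tag b, 30 (x) x 94 (y), highest metal 45 above the bench. Origin: centre of its underside, 12 above the bench on the board's top; the tag's hinge line runs along y, 29 straight above it (41 above the bench). Its x axis is level and points from the robot's side to the bin this tag speaks for, straight ahead (its front 135 away, within a few mm sideways).
- tag_b (a joint): tag b: slick plastic plate 60 wide, 74 from hinge to edge, 4 thick, 40 g, turning over like a page. 0 = red face up, leaning to the robot's side (-x) on its stop, 35 degrees above level; 1.92 rad = green face up, leaning to the bin's side (+x) on its stop, 35 degrees above level; upright at 0.96. Past upright it falls onto the other stop by its own weight.
- rail_c: fixed hinge rail segment under tag c, 30 (x) x 94 (y), highest metal 45 above the bench. Origin: centre of its underside, 12 above the bench on the board's top; the tag's hinge line runs along y, 29 straight above it (41 above the bench). Its x axis is level and points from the robot's side to the bin this tag speaks for, straight ahead (its front 135 away, within a few mm sideways).
- tag_c (a joint): tag c: slick plastic plate 60 wide, 74 from hinge to edge, 4 thick, 40 g, turning over like a page. 0 = red face up, leaning to the robot's side (-x) on its stop, 35 degrees above level; 1.92 rad = green face up, leaning to the bin's side (+x) on its stop, 35 degrees above level; upright at 0.96. Past upright it falls onto the other stop by its own weight.
- rail_d: fixed hinge rail segment under tag d, 30 (x) x 94 (y), highest metal 45 above the bench. Origin: centre of its underside, 12 above the bench on the board's top; the tag's hinge line runs along y, 29 straight above it (41 above the bench). Its x axis is level and points from the robot's side to the bin this tag speaks for, straight ahead (its front 135 away, within a few mm sideways).
- tag_d (a joint): tag d: slick plastic plate 60 wide, 74 from hinge to edge, 4 thick, 40 g, turning over like a page. 0 = red face up, leaning to the robot's side (-x) on its stop, 35 degrees above level; 1.92 rad = green face up, leaning to the bin's side (+x) on its stop, 35 degrees above level; upright at 0.96. Past upright it falls onto the other stop by its own weight.
- bushing: bystander, loose: brass bush 18 dia x 22 high standing on the board in the gap between tags and bins. Origin: centre of its underside.
- big_nut: bystander, loose: steel hexagon nut 26 across x 12 high lying on the board on the robot's side of the rail, between two tags. Origin: centre of its underside.
- drink_can: bystander, loose: red drink can 66 dia x 115 high, on the bench to the left. Origin: centre of its underside.
- jar: bystander, loose: amber glass jar 72 dia x 85 high with brass lid, on the bench to the right. Origin: centre of its underside.
- file: bystander, loose: flat file with wooden handle, 300 long, 24 high, lying on the bench to the right of the board, pointing away from the robot; x axis along the blade, origin at the blade's root on the bench.
- bottle: bystander, loose: clear bottle 68 dia x 200 high, far left. Origin: centre of its underside.
- tin: bystander, loose: low grey tin 80 dia x 35 high, far right. Origin: centre of its underside.
- tag_a_edge (a point): middle of tag a's free edge, a white bead 6 thick, 77 from the hinge line. At rest it hangs 63 to one side of the hinge line, 85 above the bench, with open air below and outside it. A fingertip let down outside it until its end is 10-25 below the edge, then moved across to the hinge line, rising with the edge, turns the tag over with under 3 N.
- tag_b_edge (a point): middle of tag b's free edge, a white bead 6 thick, 77 from the hinge line. At rest it hangs 63 to one side of the hinge line, 85 above the bench, with open air below and outside it. A fingertip let down outside it until its end is 10-25 below the edge, then moved across to the hinge line, rising with the edge, turns the tag over with under 3 N.
- tag_c_edge (a point): middle of tag c's free edge, a white bead 6 thick, 77 from the hinge line. At rest it hangs 63 to one side of the hinge line, 85 above the bench, with open air below and outside it. A fingertip let down outside it until its end is 10-25 below the edge, then moved across to the hinge line, rising with the edge, turns the tag over with under 3 N.
- tag_d_edge (a point): middle of tag d's free edge, a white bead 6 thick, 77 from the hinge line. At rest it hangs 63 to one side of the hinge line, 85 above the bench, with open air below and outside it. A fingertip let down outside it until its end is 10-25 below the edge, then moved across to the hinge line, rising with the edge, turns the tag over with under 3 N.
Mind the look-alikes: they are no part of the job. What is shaped like the bin_bushes but turquoise is not meant.

How it is judged:
By the outcome, as a careful person would: the job done as asked, in the order asked, and still so for the second after the job is handed in, with the robot touching nothing.
It also fails if it takes over 45 s, if anything falls off the work surface, if the arm or the gripper's body presses on something with over 40 N, if the wrist force passes 120 N, or if a joint passes its speed limit or range.

ROBOT

A 6-joint arm with a two-finger parallel gripper is mounted at the origin on the work surface. World frame = base frame: x ahead of the robot, y to its left, z up, the work surface at z = 0. Lengths are in mm, angles in rad, forces in N, time in s.
With the tool pointing down it reaches from about 350 to 975 mm from the base axis. Payload 7.1 kg.
Tool frame: the origin (TCP) lies between the finger pads; the fingertips stand 8 mm ahead of it and the grasp point (between the pads) lies 11 mm behind it; x points along the fingers, y is the direction in which the jaws open and shut, and the axes are right-handed (so a half turn about x gives the same grasp; the last joint's range is limited). The gripper opens to 88 mm and grips with 3 to 60 N. Pads are 20 mm wide; open, the fingers measure 115 mm over their backs; the gripper's body (75 mm by 178 mm) begins 61 mm behind the grasp point.
Start: joints at [1.097, 0.423, 1.63, -0, 1.089, -0.019], TCP at [274.519, 561.466, 230.675] pointing down, gripper open.
Joint ranges: [-3, 3], [-0.9, 2.11], [0.09, 2.58], [-1.31, 4.45], [0.11, 2.69], [-2.54, 2.54]. Speed limits (rad/s): [2.39, 2.39, 3.01, 3.14, 3.14, 3.14].

INTERFACE

Orientations are given as a rotation vector (axis times angle).
In Python, from workcell import ctrl gives the robot as it stands.
- The arm moves only by the tool apply_moves, never from a script. Its argument "increments" is a list of rows, each an object with "gripper": the opening in per cent of the stroke, from 0 (shut) to 100 (fully open); "delta_pos": the shift along the tool's x, y, z in cm, a list of three; "dr": the turn, a rotation vector about the tool's x, y, z in rad, a list of three. In form: [{"gripper": gripper, "delta_pos": [dx, dy, dz], "dr": [ax, ay, az]}, ...]. A call has exactly 5 rows; each row shifts and turns the commanded pose from where the row before left it, along the tool's axes as they then stand; what a row does not reach is not made up. A row lasts 1/12 s, in which the tool goes at most 41.7 mm and 7.16 degrees, less where a joint would pass 70% of its speed; a pose out of reach is approached as far as the arm can. A call with a gripper value outside its range is refused whole. The fingers move at their own pace and stop on an object; the grip force is fixed at half the most. Time passes only in rows, so rows that do not move let the fingers close, or fill a call up. It gives the time, the measured TCP pose, the force and the opening at its end, in the units of the state.
- ctrl.get_obs(): the state, without advancing time (a new reading comes with each control period).
- ctrl.get_image(name): name is "scene" or "side" or "wrist"; returns a dict with "img" (384x512x3 uint8, red, green, blue), "range_z" (384x512 float32, mm along the optical axis (not along the pixel's ray), 0 where there is no reading), "mtx" (3x3 intrinsics, pixels), "rvec" (rotation vector, rad) and "tvec" (3), from world to camera coordinates, as OpenCV has them. Camera axes: x right, y down, z forward; pixel columns grow to the right and rows downward; lengths in mm; the calibration is good to about 2 mm. The wrist camera is an equidistant fisheye: a pixel r from the principal point sees the ray r / f radians off the axis. A picture is of the moment at which its call begins.
- ctrl.close_job(): hands the job in, once; it reports no verdict.
The state is a dict: "t": time; "qpos": joint angles; "qvel": joint speeds; "joint_torque": joint torques, N m; "ee_pos": TCP position; "orientation": TCP orientation; "ft_force": force on the tool from outside, world axes, zero at the start; "moment": the same for the moment, N m; "width": finger opening in mm.
Only numpy, scipy, OpenCV 4.12 (cv2) and the standard library are available. Lean on these libraries where they do the work, as an engineer would, in place of code of your own. Each camera call takes 0.05 s, during which the arm holds its last target. There are 200 camera calls.

## Working session

There is one attempt and no reset: what is moved stays moved. The work goes in short steps, Python scripts to look and compute and a tool call to move; the robot and the scene stay as the last step left them, time stands still between calls to the robot, and variables do not carry over. Pictures are saved under pics/ and viewed, about 8 in all and at most 12, crops included, and the job is handed in when it is done.

Besides the shell and the picture viewer there is one more tool, called after "Call:" as a command line: name --argument value ..., lists and objects as JSON in quotes. apply_moves: Moves the arm, as the interface text tells. Its arguments: {"type":"object","properties":{"increments":{"type":"array","items":{"type":"object","properties":{"gripper":{"type":"number"},"delta_pos":{"type":"array","items":{"type":"number"}},"dr":{"type":"array","items":{"type":"number"}}}}}},"required":["increments"]}

```bash
mkdir -p pics; ls
python3 - <<'E'
from workcell import ctrl
import cv2
o=ctrl.get_obs();print(o)
for n in("scene","side"):
    d=ctrl.get_image(n);cv2.imwrite(f"pics/{n}0.png",d["img"][...,::-1]);print(n,d["mtx"],d["rvec"],d["tvec"])
E
```

```text
pics
{'t': 0.0, 'qpos': array([ 1.09702691e+00,  4.23870264e-01,  1.63065656e+00, -3.06809165e-05,
        1.08860918e+00, -1.89929562e-02]), 'qvel': array([ 5.43611907e-05, -2.10010593e-03,  2.18625755e-03, -4.48017215e-04,
        1.03850806e-03, -6.89828618e-04]), 'joint_torque': array([ 1.19560078e-03, -5.44622254e+01, -2.73675799e+01,  6.44411612e-02,
        2.27821106e-02, -1.20348632e-04]), 'ee_pos': array([274.2756495 , 561.01001048, 229.89645685]), 'orientation': array([ 0.35543937,  1.54157075, -0.35781773]), 'ft_force': array([ 0.1600112 , -0.11246106, -0.51723722]), 'moment': array([-0.00230903, -0.00305652, -0.01480605]), 'width': 87.81412954997909}
scene [[492.76251394   0.         259.64732488]
 [  0.         492.76251394 193.39057779]
 [  0.           0.           1.        ]] [ 1.44597792  2.18410083 -0.84424862] [ 264.1563825  -317.36930266 1798.3916376 ]
side [[464.01748475   0.         245.3320552 ]
 [  0.         464.01748475 189.9403669 ]
 [  0.           0.           1.        ]] [ 2.03620535 -0.90784048  0.43978902] [-398.38290715  297.9162133  1265.68424347]
```

View pics/scene0.png

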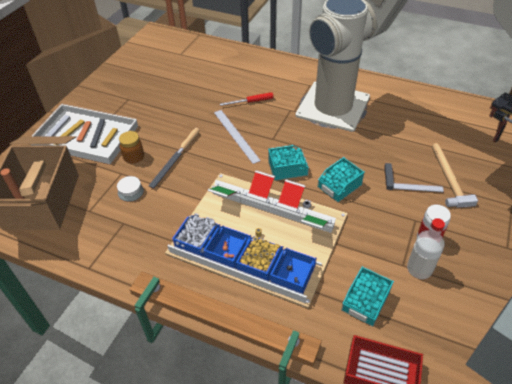

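View pics/side0.png

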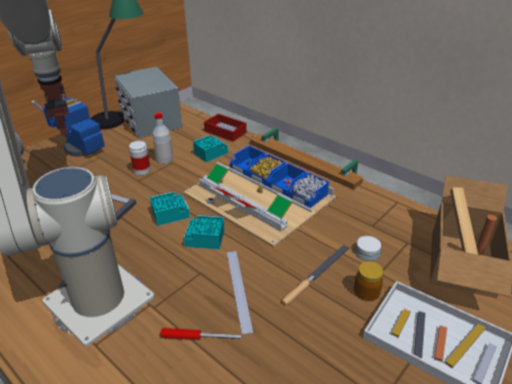

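```bash
cat > h.py <<'E'
import numpy as np,cv2
from workcell import ctrl
def cloud(d):
    K=d["mtx"];z=d["range_z"];v,u=np.mgrid[:z.shape[0],:z.shape[1]]
    c=np.stack([(u-K[0,2])/K[0,0]*z,(v-K[1,2])/K[1,1]*z,z],-1)
    R=cv2.Rodrigues(np.array(d["rvec"]))[0]
    P=(c-np.ravel(d["tvec"]))@R; P[z<=0]=np.nan
    return P
def blobs(mask,P,amin):
    n,l,s,c=cv2.connectedComponentsWithStats(mask.astype(np.uint8))
    for i in range(1,n):
        if s[i,4]>=amin:
            p=P[l==i];p=p[~np.isnan(p[:,0])]
            if len(p): yield c[i].round(),s[i,4],np.median(p,0).round(1),np.percentile(p,[2,98],axis=0).round(0).tolist()
E
python3 - <<'E'
from h import *
ims=[]
for n,(x,y,w,h) in(("scene",(155,165,205,140)),("side",(170,135,175,115))):
    d=ctrl.get_image(n);P=cloud(d);I=d["img"];hsv=cv2.cvtColor(I,cv2.COLOR_RGB2HSV);H,S,V=cv2.split(hsv)
    ims.append(cv2.resize(I[y:y+h,x:x+w],(800,546 if n=="scene" else 526),interpolation=cv2.INTER_CUBIC))
    roi=np.zeros(H.shape,bool);roi[y:y+h,x:x+w]=1
    for c,m in dict(green=(H>50)&(H<75)&(S>120),red=((H<6)|(H>174))&(S>150),blue=(H>105)&(H<125)&(S>120),white=(S<50)&(V>190)).items():
        for b in blobs(m&roi,P,12): print(n,c,*b)
cv2.imwrite("pics/c1.png",ims[0][...,::-1]);cv2.imwrite("pics/c2.png",ims[1][...,::-1])
E
```

```text
scene green [223. 190.] 71 [ 576.2 -155.8   65.5] [[559.0, -183.0, 51.0], [593.0, -130.0, 77.0]]
scene green [315. 220.] 88 [579.5 127.9  65.8] [[562.0, 102.0, 52.0], [596.0, 153.0, 77.0]]
scene red [261. 185.] 395 [516.1 -61.6  65.9] [[492.0, -90.0, 48.0], [542.0, -34.0, 83.0]]
scene red [291. 194.] 414 [517.2  32.6  66. ] [[493.0, 4.0, 48.0], [542.0, 61.0, 84.0]]
scene blue [254. 258.] 3129 [742.7  17.6  44.3] [[685.0, -196.0, 12.0], [795.0, 168.0, 74.0]]
scene white [264. 173.] 30 [486.9 -70.5  85.7] [[406.0, -109.0, -1.0], [491.0, -37.0, 90.0]]
scene white [240. 191.] 285 [ 542.3 -119.3   43.6] [[502.0, -208.0, 11.0], [564.0, -32.0, 50.0]]
scene white [296. 183.] 33 [488.7  30.   86.1] [[407.0, 5.0, -0.0], [493.0, 61.0, 91.0]]
scene white [217. 192.] 35 [ 608.7 -156.7   86.4] [[603.0, -186.0, 82.0], [612.0, -131.0, 91.0]]
scene white [282. 206.] 154 [549.2  17.   44.8] [[511.0, -27.0, 17.0], [566.0, 66.0, 50.0]]
scene white [317. 214.] 207 [540.5 120.5  44. ] [[503.0, 68.0, 10.0], [554.0, 172.0, 50.0]]
scene white [192. 222.] 19 [ 718.4 -182.5   67.6] [[710.0, -194.0, 62.0], [729
[... 614 characters left out ...]
8.8 328.4  14. ] [[846.0, 314.0, 3.0], [907.0, 391.0, 29.0]]
side red [225. 192.] 23 [510.   15.6  73.5] [[498.0, -1.0, 62.0], [524.0, 42.0, 80.0]]
side red [245. 203.] 28 [508.1 -76.3  73.6] [[499.0, -94.0, 63.0], [522.0, -48.0, 79.0]]
side blue [247. 159.] 575 [746.8 146.8  45.9] [[683.0, 56.0, 14.0], [796.0, 170.0, 74.0]]
side blue [284. 177.] 781 [738.4 -35.2  45.4] [[681.0, -127.0, 14.0], [794.0, -1.0, 74.0]]
side blue [318. 195.] 248 [ 732.3 -202.1   43. ] [[680.0, -206.0, 19.0], [788.0, -190.0, 73.0]]
side blue [301. 197.] 13 [ 683.7 -167.3   45.1] [[678.0, -179.0, 41.0], [688.0, -155.0, 50.0]]
side white [253. 202.] 42 [557.3 -67.1  44.1] [[547.0, -103.0, 41.0], [564.0, -29.0, 49.0]]
```

View pics/c1.png

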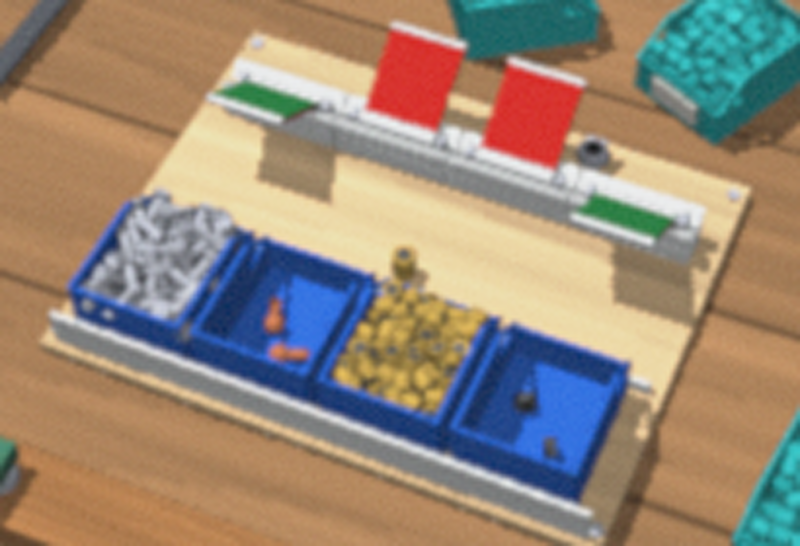

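View pics/c2.png

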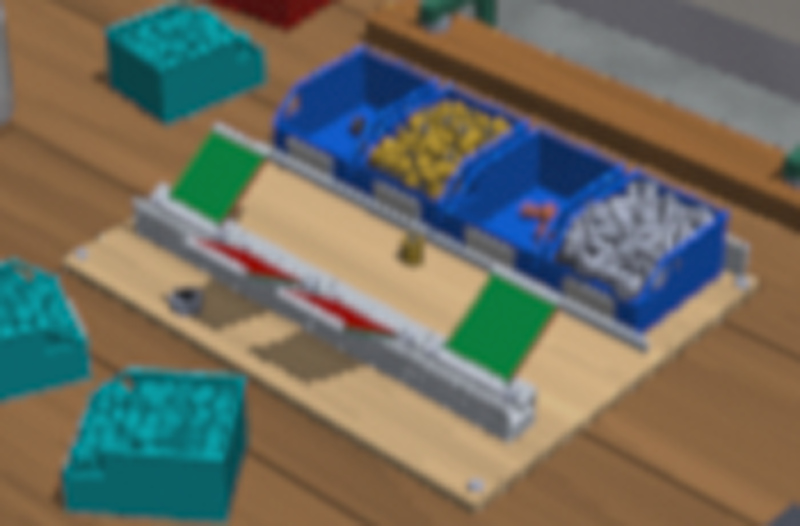

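The scene crop, left to right (−y to +y), shows:

| Bin | Bin pixel | Tag | Tag colour | Verdict |
|---|---|---|---|---|
| bolts | (192,222) | (223,190) | green | right |
| rivets | – | (261,185) | red | right |
| bushes (brass, blue bin) | (262,255) | (291,194) | red | **wrong** |
| nuts | – | (315,220) | green | **wrong** |

The turquoise bins hold similar parts but are look-alikes and not part of the job. The two tags to flip are red at y≈32.5 and green at y≈127.5. The hinge line is at x≈548.

```bash
cat > rel.py <<'E'
import numpy as np,sys
from scipy.spatial.transform import Rotation as Rn
from workcell import ctrl
o=ctrl.get_obs();R=Rn.from_rotvec(o["orientation"])
print(o["t"],o["ee_pos"].round(1),o["width"].round(1),o["ft_force"].round(1));print(R.as_matrix().round(3))
G=Rn.from_matrix(np.array([[0,0,1],[0,1,0],[-1,0,0]]))  # x down, y = world y
print("dr to goal",(R.inv()*G).as_rotvec().round(3), "alt",(R.inv()*G*Rn.from_rotvec([np.pi,0,0])).as_rotvec().round(3))
t=np.array(list(map(float,sys.argv[1:4])))
print("tool delta cm",(R.inv().apply(t-o["ee_pos"])/10).round(2),"in goal axes",(G.inv().apply(t-o["ee_pos"])/10).round(2))
E
python3 rel.py 460 32.5 150
```

```text
Traceback (most recent call last):
  File "rel.py", line 5, in <module>
    print(o["t"],o["ee_pos"].round(1),o["width"].round(1),o["ft_force"].round(1));print(R.as_matrix().round(3))
                                      ^^^^^^^^^^^^^^^^
AttributeError: 'float' object has no attribute 'round'
```

```bash
sed -i 's/o\["width"\].round(1)/o["width"]/' rel.py; python3 rel.py 460 32.5 150
```

```text
0.2 [274.4 561.2 230.2] 87.99964377863475 [0.1 0.2 0.8]
[[-0.     0.439  0.898]
 [-0.001  0.898 -0.439]
 [-1.    -0.001  0.   ]]
dr to goal [-0.455 -0.     0.001] alt [2.687e+00 1.000e-03 0.000e+00]
tool delta cm [  8.06 -39.33  39.9 ] in goal axes [  8.02 -52.87  18.56]
```

Call:
apply_moves --increments '[{"gripper": 0,"delta_pos": [0,0,0],"dr": [-0.091,0,0]},{"gripper": 0,"delta_pos": [0,0,0],"dr": [-0.091,0,0]},{"gripper": 0,"delta_pos": [0,0,0],"dr": [-0.091,0,0]},{"gripper": 0,"delta_pos": [0,0,0],"dr": [-0.091,0,0]},{"gripper": 0,"delta_pos": [0,0,0],"dr": [-0.091,0,0]}]'

```text
t: 0.62
ee_pos: [274.5, 561.3, 230.4]
orientation: [-0.004, 1.571, 0.003]
ft_force: [0.7, 0.8, -0.8]
width: 57.8
```

Call:
apply_moves --increments '[{"gripper": 0,"delta_pos": [0,-3,1.2],"dr": [0,0,0]},{"gripper": 0,"delta_pos": [0,-3,1.2],"dr": [0,0,0]},{"gripper": 0,"delta_pos": [0,-3,1.2],"dr": [0,0,0]},{"gripper": 0,"delta_pos": [0,-3,1.2],"dr": [0,0,0]},{"gripper": 0,"delta_pos": [0,-3,1.2],"dr": [0,0,0]}]'

```text
t: 1.03
ee_pos: [334.7, 410.0, 230.5]
orientation: [-0.001, 1.571, 0.0]
ft_force: [-0.1, -0.4, 0.4]
width: 24.8
```

Call:
apply_moves --increments '[{"gripper": 0,"delta_pos": [0,-3,1.2],"dr": [0,0,0]},{"gripper": 0,"delta_pos": [0,-3,1.2],"dr": [0,0,0]},{"gripper": 0,"delta_pos": [0,-3,1.2],"dr": [0,0,0]},{"gripper": 0,"delta_pos": [0,-3,1.2],"dr": [0,0,0]},{"gripper": 0,"delta_pos": [0,-3,1.2],"dr": [0,0,0]}]'

```text
t: 1.45
ee_pos: [394.8, 260.0, 230.7]
orientation: [-0.0, 1.571, 0.0]
ft_force: [0.4, 0.3, 0.3]
width: 0.3
```

Call:
apply_moves --increments '[{"gripper": 0,"delta_pos": [0,-3,1.2],"dr": [0,0,0]},{"gripper": 0,"delta_pos": [0,-3,1.2],"dr": [0,0,0]},{"gripper": 0,"delta_pos": [0,-3,1.2],"dr": [0,0,0]},{"gripper": 0,"delta_pos": [0,-3,1.2],"dr": [0,0,0]},{"gripper": 0,"delta_pos": [0,-3,1.2],"dr": [0,0,0]}]'

```text
t: 1.87
ee_pos: [454.9, 109.9, 230.7]
orientation: [-0.0, 1.571, 0.0]
ft_force: [-0.2, 0.7, 0.2]
width: 0.4
```

```bash
python3 rel.py 460 32.5 140
```

```text
1.8667 [454.9 109.9 230.7] 0.3561320299016135 [-0.2  0.7  0.2]
[[ 0. -0.  1.]
 [ 0.  1.  0.]
 [-1.  0.  0.]]
dr to goal [ 0.  0. -0.] alt [-3.141  0.     0.   ]
tool delta cm [ 9.07 -7.74  0.51] in goal axes [ 9.07 -7.74  0.51]
```

Call:
apply_moves --increments '[{"gripper": 0,"delta_pos": [1.8,-1.54,0.1],"dr": [0,0,0]},{"gripper": 0,"delta_pos": [1.8,-1.54,0.1],"dr": [0,0,0]},{"gripper": 0,"delta_pos": [1.8,-1.54,0.1],"dr": [0,0,0]},{"gripper": 0,"delta_pos": [1.8,-1.54,0.1],"dr": [0,0,0]},{"gripper": 0,"delta_pos": [1.8,-1.54,0.1],"dr": [0,0,0]}]'

```text
t: 2.28
ee_pos: [459.6, 33.7, 140.0]
orientation: [0.0, 1.57, 0.0]
ft_force: [-0.2, 0.7, -0.0]
width: 0.6
```

Call:
apply_moves --increments '[{"gripper": 0,"delta_pos": [1.3,0,0],"dr": [0,0,0]},{"gripper": 0,"delta_pos": [1.3,0,0],"dr": [0,0,0]},{"gripper": 0,"delta_pos": [1.3,0,0],"dr": [0,0,0]},{"gripper": 0,"delta_pos": [1.3,0,0],"dr": [0,0,0]},{"gripper": 0,"delta_pos": [1.3,0,0],"dr": [0,0,0]}]'

```text
t: 2.7
ee_pos: [459.7, 34.4, 75.0]
orientation: [0.0, 1.571, -0.0]
ft_force: [-0.3, 0.6, 0.3]
width: 0.3
```

```bash
python3 rel.py 560 32.5 108;python3 - <<'E'
from h import *
d=ctrl.get_image("side");cv2.imwrite("pics/s2.png",cv2.resize(d["img"][110:240,150:330],(720,520),interpolation=cv2.INTER_CUBIC)[...,::-1])
E
```

```text
2.7 [459.7  34.4  75. ] 0.34044946194151315 [-0.3  0.6  0.3]
[[ 0.  0.  1.]
 [ 0.  1. -0.]
 [-1.  0.  0.]]
dr to goal [-0.  0. -0.] alt [ 3.142 -0.    -0.   ]
tool delta cm [-3.3  -0.19 10.03] in goal axes [-3.3  -0.19 10.03]
```

View pics/s2.png

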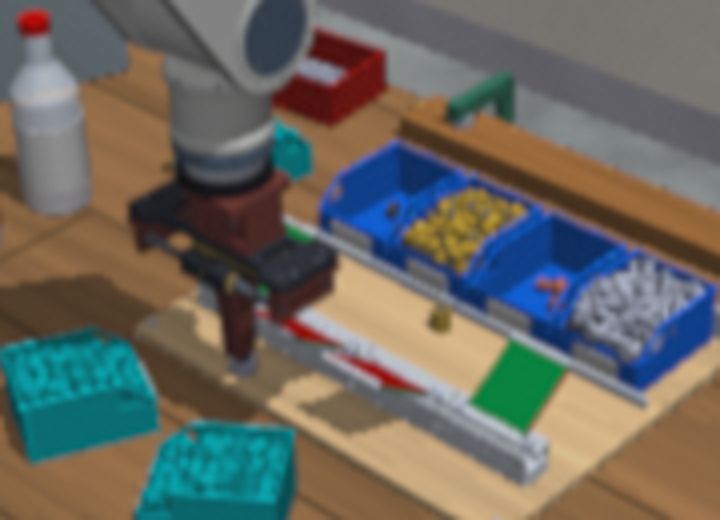

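The fingertip stands on the robot's side of the tag in front of the bushes bin (crop pixel ~(240,365)), clear of everything. I'll push it over.

Call:
apply_moves --increments '[{"gripper": 0,"delta_pos": [0,0,0.6],"dr": [0,0,0]},{"gripper": 0,"delta_pos": [0,0,0.6],"dr": [0,0,0]},{"gripper": 0,"delta_pos": [-0.4,0,0.6],"dr": [0,0,0]},{"gripper": 0,"delta_pos": [-0.65,0,0.6],"dr": [0,0,0]},{"gripper": 0,"delta_pos": [-0.55,0,0.6],"dr": [0,0,0]}]'

```text
t: 3.17
ee_pos: [491.0, 34.6, 93.1]
orientation: [-0.0, 1.569, 0.0]
ft_force: [0.8, 0.7, -0.0]
width: 0.4
```

Call:
apply_moves --increments '[{"gripper": 0,"delta_pos": [-0.4,0,0.6],"dr": [0,0,0]},{"gripper": 0,"delta_pos": [-0.4,0,0.6],"dr": [0,0,0]},{"gripper": 0,"delta_pos": [-0.25,0,0.6],"dr": [0,0,0]},{"gripper": 0,"delta_pos": [-0.25,0,0.6],"dr": [0,0,0]},{"gripper": 0,"delta_pos": [-0.15,0,0.6],"dr": [0,0,0]}]'

```text
t: 3.58
ee_pos: [520.4, 34.5, 106.6]
orientation: [-0.0, 1.57, 0.0]
ft_force: [0.4, 0.0, 0.6]
width: 0.5
```

Call:
apply_moves --increments '[{"gripper": 0,"delta_pos": [-0.1,0,0.6],"dr": [0,0,0]},{"gripper": 0,"delta_pos": [-0.1,0,0.6],"dr": [0,0,0]},{"gripper": 0,"delta_pos": [0,0,0.6],"dr": [0,0,0]},{"gripper": 0,"delta_pos": [0,0,0.6],"dr": [0,0,0]},{"gripper": 0,"delta_pos": [0,0,0.6],"dr": [0,0,0]}]'

```text
t: 4.0
ee_pos: [550.1, 34.5, 108.0]
orientation: [-0.0, 1.571, 0.0]
ft_force: [1.1, 0.2, -1.7]
width: 0.3
```

```bash
cat > chk.py <<'E'
from h import *
o=ctrl.get_obs();print(o["t"],o["ee_pos"].round(1),o["ft_force"].round(1))
for n in("scene","side"):
    d=ctrl.get_image(n);P=cloud(d);H,S,V=cv2.split(cv2.cvtColor(d["img"],cv2.COLOR_RGB2HSV))
    inb=(P[...,0]>470)&(P[...,0]<630)&(abs(P[...,1]+10)<210)
    for c,m in dict(green=(H>50)&(H<75)&(S>120),red=((H<6)|(H>174))&(S>150)).items():
        for b in blobs(m&inb,P,10): print(n,c,*b)
E
python3 chk.py
```

```text
4.0 [550.1  34.5 108. ] [ 1.1  0.2 -1.7]
scene green [223. 190.] 71 [ 576.3 -155.8   64.7] [[559.0, -183.0, 51.0], [592.0, -132.0, 77.0]]
scene green [315. 220.] 80 [578.9 126.9  65.1] [[563.0, 102.0, 52.0], [595.0, 153.0, 77.0]]
scene red [261. 185.] 396 [516.2 -61.4  66.2] [[493.0, -91.0, 49.0], [541.0, -34.0, 85.0]]
scene red [286. 201.] 145 [560.6  32.4  81.9] [[553.0, 8.0, 56.0], [568.0, 59.0, 106.0]]
side green [217. 173.] 186 [577.8 126.1  65.6] [[557.0, 99.0, 48.0], [603.0, 150.0, 83.0]]
side green [232. 184.] 148 [556.8  26.6  72.9] [[548.0, 8.0, 52.0], [566.0, 57.0, 106.0]]
side green [279. 206.] 280 [ 577.5 -160.    64.9] [[552.0, -185.0, 48.0], [601.0, -133.0, 82.0]]
side red [245. 203.] 27 [509.5 -71.9  71.9] [[498.0, -94.0, 61.0], [525.0, -48.0, 81.0]]
```

Call:
apply_moves --increments '[{"gripper": 0,"delta_pos": [0,0,0.5],"dr": [0,0,0]},{"gripper": 0,"delta_pos": [0,0,0],"dr": [0,0,0]},{"gripper": 0,"delta_pos": [0,0,0],"dr": [0,0,0]},{"gripper": 0,"delta_pos": [-1,0,-0.5],"dr": [0,0,0]},{"gripper": 0,"delta_pos": [-1.5,0,0],"dr": [0,0,0]}]'

```text
t: 4.52
ee_pos: [547.2, 34.5, 132.4]
orientation: [-0.0, 1.575, 0.0]
ft_force: [0.1, -0.4, -0.1]
width: 0.2
```

```bash
python3 chk.py; python3 rel.py 640 127.5 170
```

```text
4.5167 [547.2  34.5 132.4] [ 0.1 -0.4 -0.1]
scene green [223. 190.] 70 [ 576.9 -154.5   64.3] [[558.0, -181.0, 50.0], [594.0, -131.0, 79.0]]
scene green [283. 210.] 78 [579.6  32.   66.2] [[562.0, 6.0, 53.0], [595.0, 59.0, 77.0]]
scene green [315. 220.] 82 [579.7 126.9  65.2] [[562.0, 101.0, 52.0], [596.0, 152.0, 79.0]]
scene red [261. 185.] 389 [515.9 -62.5  66.1] [[492.0, -90.0, 48.0], [540.0, -34.0, 84.0]]
side green [217. 173.] 186 [579.6 125.8  65.1] [[556.0, 99.0, 49.0], [604.0, 151.0, 83.0]]
side green [236. 184.] 215 [578.4  28.7  65.7] [[556.0, 5.0, 48.0], [602.0, 55.0, 82.0]]
side green [279. 206.] 278 [ 577.4 -158.4   65.1] [[553.0, -186.0, 47.0], [602.0, -133.0, 83.0]]
side red [245. 203.] 27 [510.4 -73.9  71.9] [[497.0, -94.0, 60.0], [525.0, -49.0, 82.0]]
4.6167 [550.4  34.6 135.4] 0.2133150197473529 [-0.1 -0.1  0.1]
[[ 0.003 -0.     1.   ]
 [ 0.     1.     0.   ]
 [-1.     0.     0.003]]
dr to goal [ 0.     0.003 -0.   ] alt [-3.141  0.     0.005]
tool delta cm [-3.43  9.29  8.97] in goal axes [-3.46  9.29  8.96]
```

The bushes tag now lies green. Next is the nuts tag, pushed from the bin side.

Call:
apply_moves --increments '[{"gripper": 0,"delta_pos": [-3,0,0],"dr": [0,0,0]},{"gripper": 0,"delta_pos": [0,2.3,2.2],"dr": [0,0,0]},{"gripper": 0,"delta_pos": [0,2.3,2.2],"dr": [0,0,0]},{"gripper": 0,"delta_pos": [0,2.3,2.2],"dr": [0,0,0]},{"gripper": 0,"delta_pos": [0,2.4,2.2],"dr": [0,0,0]}]'

```text
t: 5.03
ee_pos: [638.2, 128.3, 163.5]
orientation: [0.0, 1.57, -0.0]
ft_force: [1.0, -0.7, 0.1]
width: 0.7
```

Call:
apply_moves --increments '[{"gripper": 0,"delta_pos": [0,0,0],"dr": [0,0,0]},{"gripper": 0,"delta_pos": [2.2,0,0],"dr": [0,0,0]},{"gripper": 0,"delta_pos": [2.2,0,0],"dr": [0,0,0]},{"gripper": 0,"delta_pos": [2.2,0,0],"dr": [0,0,0]},{"gripper": 0,"delta_pos": [2.2,0,0],"dr": [0,0,0]}]'

```text
t: 5.45
ee_pos: [636.9, 127.3, 74.2]
orientation: [-0.0, 1.571, 0.0]
ft_force: [0.5, 0.2, 0.2]
width: 0.7
```

```bash
python3 rel.py 638 127.5 75;python3 - <<'E'
from h import *
d=ctrl.get_image("scene");cv2.imwrite("pics/s3.png",cv2.resize(d["img"][130:290,200:380],(720,640)[:2],interpolation=cv2.INTER_CUBIC)[:600,:,::-1])
E
```

```text
5.45 [636.9 127.3  74.2] 0.7404964023176688 [0.5 0.2 0.2]
[[-0. -0.  1.]
 [-0.  1.  0.]
 [-1. -0. -0.]]
dr to goal [ 0. -0.  0.] alt [-3.141 -0.    -0.   ]
tool delta cm [-0.08  0.02  0.11] in goal axes [-0.08  0.02  0.11]
```

View pics/s3.png

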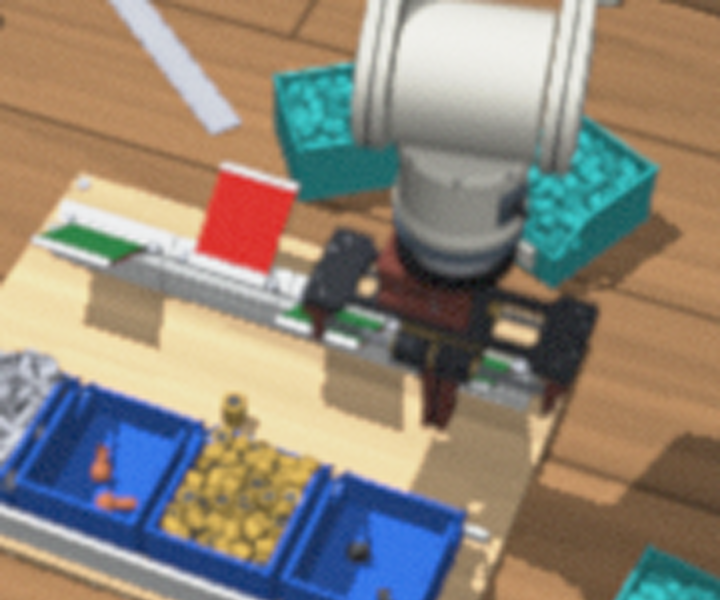

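The finger (crop pixel ~(438,410)) stands between the nuts tag's edge and the bin, clear of both. I'll push towards −x.

Call:
apply_moves --increments '[{"gripper": 0,"delta_pos": [0,0,-0.6],"dr": [0,0,0]},{"gripper": 0,"delta_pos": [0,0,-0.6],"dr": [0,0,0]},{"gripper": 0,"delta_pos": [-0.4,0,-0.6],"dr": [0,0,0]},{"gripper": 0,"delta_pos": [-0.65,0,-0.6],"dr": [0,0,0]},{"gripper": 0,"delta_pos": [-0.55,0,-0.6],"dr": [0,0,0]}]'

```text
t: 5.92
ee_pos: [607.5, 127.6, 93.2]
orientation: [0.0, 1.569, 0.0]
ft_force: [-0.1, 0.1, 0.4]
width: 0.4
```

Call:
apply_moves --increments '[{"gripper": 0,"delta_pos": [-0.4,0,-0.6],"dr": [0,0,0]},{"gripper": 0,"delta_pos": [-0.4,0,-0.6],"dr": [0,0,0]},{"gripper": 0,"delta_pos": [-0.25,0,-0.6],"dr": [0,0,0]},{"gripper": 0,"delta_pos": [-0.25,0,-0.6],"dr": [0,0,0]},{"gripper": 0,"delta_pos": [-0.15,0,-0.6],"dr": [0,0,0]}]'

```text
t: 6.33
ee_pos: [577.0, 127.6, 106.1]
orientation: [-0.0, 1.57, 0.0]
ft_force: [0.4, 0.8, 0.6]
width: 0.3
```

Call:
apply_moves --increments '[{"gripper": 0,"delta_pos": [-0.1,0,-0.6],"dr": [0,0,0]},{"gripper": 0,"delta_pos": [-0.1,0,-0.6],"dr": [0,0,0]},{"gripper": 0,"delta_pos": [0,0,-0.6],"dr": [0,0,0]},{"gripper": 0,"delta_pos": [0,0,-0.6],"dr": [0,0,0]},{"gripper": 0,"delta_pos": [0,0,-0.6],"dr": [0,0,0]}]'

```text
t: 6.75
ee_pos: [546.9, 127.5, 107.5]
orientation: [-0.0, 1.571, 0.0]
ft_force: [0.3, -0.8, -0.4]
width: 0.4
```

Call:
apply_moves --increments '[{"gripper": 0,"delta_pos": [0,0,-0.4],"dr": [0,0,0]},{"gripper": 0,"delta_pos": [0,0,0],"dr": [0,0,0]},{"gripper": 0,"delta_pos": [0,0,0],"dr": [0,0,0]},{"gripper": 0,"delta_pos": [-1,0,0.5],"dr": [0,0,0]},{"gripper": 0,"delta_pos": [-1.5,0,0],"dr": [0,0,0]}]'

```text
t: 7.17
ee_pos: [549.0, 127.4, 132.4]
orientation: [-0.0, 1.572, -0.0]
ft_force: [0.7, -0.4, 0.6]
width: 0.3
```

```bash
python3 chk.py
```

```text
7.1667 [549.  127.4 132.4] [ 0.7 -0.4  0.6]
scene green [223. 190.] 70 [ 575.4 -155.4   64.4] [[560.0, -181.0, 53.0], [592.0, -130.0, 76.0]]
scene green [283. 210.] 82 [577.9  32.6  65. ] [[563.0, 7.0, 54.0], [594.0, 59.0, 77.0]]
scene red [261. 185.] 392 [515.2 -61.3  65.8] [[492.0, -91.0, 48.0], [540.0, -34.0, 83.0]]
scene red [322. 205.] 397 [522.7 131.7  65.1] [[494.0, 100.0, 48.0], [559.0, 156.0, 136.0]]
side green [236. 183.] 221 [578.7  29.4  65.2] [[554.0, 5.0, 48.0], [603.0, 58.0, 82.0]]
side green [279. 206.] 280 [ 576.9 -160.7   65.5] [[554.0, -186.0, 48.0], [601.0, -133.0, 83.0]]
side red [203. 180.] 26 [512.8 124.2  71.6] [[498.0, 97.0, 59.0], [529.0, 156.0, 81.0]]
side red [245. 203.] 27 [509.7 -73.2  71.8] [[496.0, -93.0, 61.0], [524.0, -48.0, 82.0]]
```

Both tags are over. I'll lift clear and do a final check.

Call:
apply_moves --increments '[{"gripper": 0,"delta_pos": [-3,0,0],"dr": [0,0,0]},{"gripper": 0,"delta_pos": [-3,0,0],"dr": [0,0,0]},{"gripper": 0,"delta_pos": [-3,0,-1],"dr": [0,0,0]},{"gripper": 0,"delta_pos": [-1,0,-1],"dr": [0,0,0]},{"gripper": 0,"delta_pos": [0,0,0],"dr": [0,0,0]}]'

```text
t: 7.68
ee_pos: [529.2, 127.8, 235.5]
orientation: [0.001, 1.566, 0.001]
ft_force: [0.2, -0.9, -0.6]
width: 0.6
```

```bash
python3 chk.py;python3 - <<'E'
from h import *
d=ctrl.get_image("scene");cv2.imwrite("pics/f.png",cv2.resize(d["img"][130:310,150:390],(800,600),interpolation=cv2.INTER_CUBIC)[...,::-1])
E
```

```text
7.6833 [529.2 127.8 235.5] [ 0.2 -0.9 -0.6]
scene green [223. 190.] 65 [ 575.7 -156.8   64.5] [[558.0, -181.0, 50.0], [591.0, -132.0, 76.0]]
scene green [283. 210.] 83 [577.8  34.   66. ] [[562.0, 8.0, 54.0], [596.0, 59.0, 79.0]]
scene red [261. 185.] 390 [515.7 -61.7  66.2] [[492.0, -91.0, 48.0], [540.0, -34.0, 83.0]]
scene red [322. 204.] 440 [518.7 127.7  67.1] [[494.0, 99.0, 49.0], [544.0, 156.0, 83.0]]
side green [236. 183.] 223 [578.4  29.7  65.8] [[554.0, 4.0, 49.0], [602.0, 57.0, 83.0]]
side green [279. 206.] 276 [ 576.4 -160.    65.8] [[552.0, -186.0, 48.0], [602.0, -133.0, 83.0]]
side red [204. 181.] 22 [512.8 117.3  71.1] [[500.0, 97.0, 62.0], [525.0, 145.0, 79.0]]
side red [245. 203.] 28 [508.9 -75.7  72.6] [[498.0, -96.0, 61.0], [524.0, -48.0, 80.0]]
```

View pics/f.png

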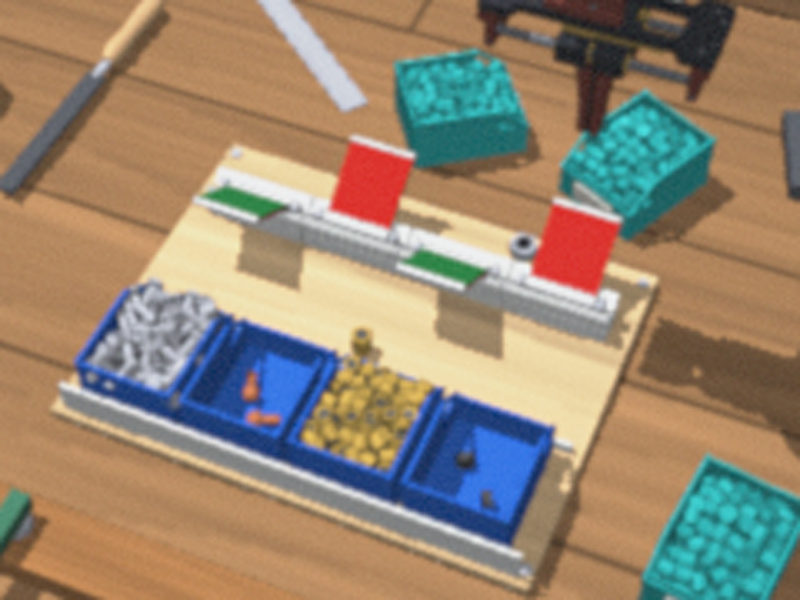

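The final picture shows bolts green (243,203), rivets red (370,185), bushes green (442,268) and nuts red (577,247). The bins, bush and nut have not moved, and the arm is clear.

```bash
python3 -c "
from workcell import ctrl
print(ctrl.close_job())"
```

```text
the job is handed in; nothing more can be done
None
```

The reorder board now reads correctly, and I handed the job in at about 8 s of the 45 s allowed. I flipped two tags with the closed fingertips: the bushes tag from red to green, and the nuts tag from green to red.

- **Tags:** In both cameras all four tags lie on their stops. Bolts and bushes show green; rivets and nuts show red.
- **Forces:** The wrist readings stayed under about 2 N at the end of every move.
- **Surroundings:** In the last picture the bins, the loose bush and the nut look unmoved, and the gripper is well clear of the board. I did not measure their positions again.

No check failed or disagreed.

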